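# Bite-point check of a manipulator carriage brake

## Task

Check the wear of the manipulator's carriage brake: swing the lever on by its red knob, slowly, until the resistance clearly firms up (hold about 12 N there for half a second, never more than 20 N), then let go and leave the lever where it stays. Then note its travel by sliding the yellow marker back along the scale until the line on it is straight ahead of the lever's pointer, in line with the lever's arm, and let go. Leave everything else where it is.

Things in the scene. Friction and masses are not known exactly. Their poses are not given: they have to be found in the camera images.
- gauge: black base plate of the carriage brake, 320 x 280 x 12 mm, fixed, elsewhere and turned each time. Origin on its underside at table height; it reaches x -180..+140, y -140..+140 mm. Lever pivot: vertical axis at x -100, y 0. At x +100 a steel rail along y (y -123..+123, 10 mm high on the plate) carries the marker; at x +128 lies a white scale strip, a tick every 10 mm.
- brake: white brake housing fixed on the plate round the pivot, top 74 mm above the table. Origin on the pivot axis at the plate's top face, axes parallel to the plate's; x -75..+41, y -80..+80 mm. A sprung pad is hidden inside: past the first bite, resistance at the knob grows by 1.5 to 2 N per mm. A push of 9 to 15 N held 0.4 s sets the brake; over 20 N (some 10 mm past first bite) overloads it.
- lever (a joint): swing of the lever, rad, growing counter-clockwise from above, 0 (off) to 0.85. The arm's direction from the plate's x axis is this value minus 0.42. Starts at 0 to 0.1. No return spring: free, it drags with 2 to 3 N at the knob and stays where left. The hidden pad bites first somewhere from 0.25 to 0.62, different each time. Let go, it eases back 2 to 6 mm at the knob and stays there.
- lever_knob (a point): centre of the top of the lever's upright red knob, a round post 24 mm in diameter, from 32 to 82 mm above the table, 130 mm from the pivot on the lever's arm (a steel bar 18 mm wide, 22 to 32 mm above the table). Its x axis runs along the arm away from the pivot; the knob moves to +y of this frame as the brake goes on.
- lever_pointer (a point): tip of the lever's thin red pointer, on the arm's centre line 167 mm from the pivot, 27 mm above the table. Its x axis runs along the arm, away from the pivot, on towards the rail 33 mm beyond (when square to it).
- marker (a joint): place of the yellow marker on the rail in m, 0 at the plate's y = -95 mm, growing towards the plate's +y, to 0.19. Starts between 0.165 and 0.19, past every place that the pointer will show. Drags with about 1.5 N and stays where it is left.
- marker_top (a point): centre of the top of the marker's upright yellow tab, on the rail (plate x +100 mm), 68 mm above the table. The tab is 22 mm (along the plate's x) x 16 mm (along y, the way it slides) x 36 mm tall, a black line across its top, on a black 30 x 30 mm slider whose top is 32 mm above the table. Axes parallel to the plate's.
- dish: small round lidded culture dish, 57 mm across, 14 mm high, lying loose on a corner of the plate beside the housing; origin at the centre of its underside. A bystander.
- driver: blue-handled screwdriver, 170 mm, lying loose on the table beside the plate's -y edge; origin under its middle. A bystander.
- pipette: white and blue hand pipette, 220 mm, lying loose on the table; origin under the thick end, the tip 200 mm on along its x axis. A bystander.
- sprayer: white spray bottle, 72 mm across, 200 mm high, standing loose; origin at the centre of its underside. A bystander.
- wipes: blue and white wipes box, 110 x 120 x 85 mm, standing loose; origin at the centre of its underside. A bystander.
- vial: amber jar with a blue cap, 44 mm across, 60 mm high, standing loose; origin at the centre of its underside. A bystander.
- dish2: larger round culture dish, 88 mm across, 14 mm high, lying loose; origin at the centre of its underside. A bystander.

How it is judged (in metres and radians):
On the way, in this order (a step that is already met when the one before it is completed fails the run):
1. the lever is held against the brake pad until it firms up (pad pressed with over 12 N, about 7 N at the knob) (contact force between gauge and brake above 12 N), for 0.3 s.
2. the marker is set in line with the lever, within 4 mm, the brake still biting (y of marker_top in the frame of lever_pointer between -0.004 and 0.004 m and contact force between gauge and brake above 1.5 N), for 0.2 s.
At the end, for the whole second after the job is handed in: the lever stands at rest where it was let go, the brake still biting (pad force over 1.5 N), and the marker stands at rest with its centre within 4 mm of the lever's centre line carried on beyond the pointer (all of step 2 and velocity of joint lever between -0.02 and 0.02 rad/s and velocity of joint marker between -0.005 and 0.005 m/s); the robot touches nothing.
It fails at once if the brake is overloaded (pad force over 52 N, about 22 N at the knob) (contact force between gauge and brake above 52 N).
It fails at once if a bystander is moved by more than 40 mm (distance of any of dish, driver, pipette, sprayer, wipes, vial, dish2 from where it was at the start of the episode above 0.04 m).
It also fails if it takes over 67 s, if anything falls off the work surface, if the arm or the gripper's body presses on something with over 40 N, if the wrist force passes 120 N, or if a joint passes its speed limit or range.

## Robot

A 6-joint arm with a two-finger parallel gripper is mounted at the origin on the work surface. World frame = base frame: x ahead of the robot, y to its left, z up, the work surface at z = 0. Lengths are in mm, angles in degrees, forces in N, time in s.
With the tool pointing down it reaches from about 350 to 850 mm from the base axis. Payload 8.1 kg.
Tool frame: the origin (TCP) lies midway between the tips of the shut fingers; the grasp point (between the pads) lies 19 mm behind it; z points along the fingers, y is the line along which they close (so a half turn about z gives the same grasp; the last joint's range is limited). The gripper opens to 85 mm and grips with 20 to 120 N. Pads are 22 mm wide; open, the fingers measure 114 mm over their backs; the gripper's body (76 mm by 85 mm) begins 54 mm behind the grasp point. The pads swing forward as they close: fully open they stand 13 mm farther back than shut.
Start: joints at [-79.378, 7.471, 85.268, -0, 87.261, -4.893], TCP at [160.522, -578.133, 231.292] pointing down, gripper open.
Joint ranges: [-169.43, 169.43], [-51.17, 129.36], [1.28, 143.12], [-76.62, 256.62], [0, 156.53], [-152.29, 152.29]. Speed limits (degrees/s): [136.94, 136.94, 159.86, 180, 180, 180].

## Interface

Orientations are given as [roll, pitch, yaw] about the fixed x, y, z axes, in that order (R = Rz(yaw) Ry(pitch) Rx(roll)).
In Python, from bench import sense, snapshot, camera_params, hand_in, masks_of, pinpoint gives the robot as it stands.
- The arm moves only by the tool step_arm, never from a script. Its argument "targets" is a list of rows, each an object with "angular": the turn, a rotation vector about the tool's x, y, z scaled (see below), a list of three; "dp": the shift along the tool's x, y, z scaled (see below), a list of three; "fingers": the closure, from 0 (fully open) to 1 (shut). A call has exactly 8 rows; each row is the pose to reach, as a shift and turn from the pose commanded when the call began, along the tool's axes at that moment, turning the shorter way round; what a row does not reach only later rows make up. The controller multiplies each number of a shift by 0.2 m and each number of a turn by 180 degrees. A row lasts 1/8 s, in which the tool goes at most 62.5 mm and 10.7 degrees, less where a joint would pass 70% of its speed; a pose out of reach is approached as far as the arm can. A call with a number of a shift or a turn outside -1 to 1 is refused whole. A call with a gripper value outside its range is refused whole. The fingers move at their own pace and stop on an object; "newtons" is the grip in N (left out, the last holds). Time passes only in rows, so rows that repeat a pose let the fingers close, or fill a call up. It gives the time, the measured TCP pose, the force, the opening and the grip force at its end, in the units of the state.
- sense(): the state, without advancing time (a new reading comes with each control period).
- snapshot(name): name is "side" or "top"; returns the picture (384x512x3 uint8, blue, green, red); there is no depth.
- camera_params(name): a dict with "vfov" (degrees; the focal length in pixels is half the picture's height over the tangent of half this angle, whatever the lens; pixels are square), "cx", "cy" (the principal point, pixels), "R" (3x3) and "t" (3): a world point X has camera coordinates R X + t. Camera axes: x right, y down, z forward; pixel columns grow to the right and rows downward; lengths in mm; the calibration is good to about 2 mm. A picture is of the moment at which its call begins. camera_params takes no time and is no camera call.
- hand_in(): hands the job in; it is judged then, once.
Trained networks look in the newest picture that a camera, given by its name, has taken for a name from the list of things; names that differ only in an ending like _2 or _b are one class to them, and where a whole thing is asked for, a point or a joint stands for the part that bears it (a point fixed in the world has none). Each returns a list of dicts, best first, with "conf" (0 to 1); they miss things now and then, are a little off and sometimes report something else, mostly with a low value. They report only what shows in the picture. A call takes as long as a camera call.
- masks_of(camera, label): "pixels" (384x512 bool, what is visible of it) and "at" ([column, row] in pixels, amid what is visible of it).
- pinpoint(camera, label): "at" ([column, row] in pixels: a listed point, or the origin of a listed thing).
The state is a dict: "time": time; "joint_pos": joint angles; "qd": joint speeds; "joint_efforts": joint torques, N m; "tool_pos": TCP position; "tcp_rot": TCP orientation; "ft_force": force on the tool from outside, world axes, zero at the start; "wrist_torque": the same for the moment, N m; "finger_gap": finger opening in mm; "grip_force": force on a finger pad.
Only numpy, scipy, OpenCV 4.12 (cv2) and the standard library are available. Lean on these libraries where they do the work, as an engineer would, in place of code of your own. Each camera call takes 0.05 s, during which the arm holds its last target. There are 200 camera calls.

## Working session

There is one attempt and no reset: what is moved stays moved. The work goes in short steps, Python scripts to look and compute and a tool call to move; the robot and the scene stay as the last step left them, time stands still between calls to the robot, and variables do not carry over. Pictures are saved under pics/ and viewed, at most 10 in all, crops included, and the job is handed in when it is done.

Besides the shell and the picture viewer there is one more tool, called after "Emit:" as a command line: name --argument value ..., lists and objects as JSON in quotes. step_arm: Moves the arm, as the interface text tells. Its arguments: {"type":"object","properties":{"targets":{"type":"array","items":{"type":"object","properties":{"angular":{"type":"array","items":{"type":"number","minimum":-1,"maximum":1}},"dp":{"type":"array","items":{"type":"number","minimum":-1,"maximum":1}},"fingers":{"type":"number"}}}},"newtons":{"type":"number"}},"required":["targets"]}

```bash
mkdir -p pics
cat > h.py <<'E'
import numpy as np, cv2
from bench import *
def ray(cam,uv):
    p=camera_params(cam); f=192/np.tan(np.radians(p['vfov']/2))
    R=np.array(p['R']);t=np.array(p['t'])
    return -R.T@t, R.T@np.array([(uv[0]-p['cx'])/f,(uv[1]-p['cy'])/f,1])
def atz(cam,uv,z):
    o,d=ray(cam,uv); return o+d*(z-o[2])/d[2]
def proj(cam,X):
    p=camera_params(cam); f=192/np.tan(np.radians(p['vfov']/2))
    c=np.array(p['R'])@np.array(X)+np.array(p['t']); return c[:2]/c[2]*f+[p['cx'],p['cy']]
E
python3 - <<'E'
from h import *
print({k:v for k,v in sense().items() if k in('time','tool_pos','tcp_rot','ft_force','finger_gap')})
for c in('top','side'):
    im=snapshot(c); cv2.imwrite(f'pics/{c}0.png',im); p=camera_params(c); print(c,p['vfov'],ray(c,(256,192)))
    for n,z in(('lever_knob',82),('lever_pointer',27),('marker_top',68),('gauge',0),('brake',12),('dish',0),('sprayer',0),('wipes',0),('vial',0),('driver',0),('pipette',0),('dish2',0)):
        if c=='side' and z==0: continue
        r=pinpoint(c,n)[:2]
        for q in r: print(c,n,round(q['conf'],2),np.round(q['at']),atz(c,q['at'],z).round(1))
E
```

```text
{'time': 0.0, 'tool_pos': array([ 160.44315567, -577.59476404,  230.25155891]), 'tcp_rot': array([-1.79896181e+02, -1.02271163e-02,  1.55182900e+01]), 'ft_force': array([ 0.03403537,  0.01255934, -0.80944736]), 'finger_gap': 85.263974922715}
top 54.47649295474321 (array([ 368.03572357,   14.85608345, 1092.00728991]), array([ 0.14331978,  0.0025554 , -0.98967342]))
top lever_knob 0.8 [286. 177.] [555.5 -66.5  82. ]
top lever_knob 0.42 [265. 193.] [511.4  -7.9  82. ]
top lever_pointer 0.78 [287. 170.] [584.9 -74.4  27. ]
top marker_top 0.68 [236. 155.] [623.3  72.5  68. ]
top gauge 0.77 [270. 193.] [523.5 -22.2   0. ]
top gauge 0.73 [418. 209.] [ 468.6 -455.9    0. ]
top brake 0.93 [272. 226.] [423.1 -27.9  12. ]
top dish 0.88 [409. 252.] [ 343.1 -420.9    0. ]
top dish 0.83 [239. 236.] [398.5  68.5   0. ]
top sprayer 0.91 [137. 134.] [709.1 374.4   0. ]
top wipes 0.75 [416. 155.] [ 631.8 -464.3    0. ]
top vial 0.5 [420. 211.] [ 462.6 -461.9    0. ]
top driver 0.83 [329. 167.] [ 598.7 -201.7    0. ]
top pipette 0.93 [119. 253.] [354.3 417.1   0. ]
top dish2 0.88 [409. 252.] [ 343.1 -420.9    0. ]
top dish2 0.83 [239. 236.] [398.5  68.5   0. ]
side 52.775943873581156 (array([  7.16132982, 977.01560565, 824.74697673]), array([ 0.39848463, -0.74395317, -0.53648012]))
side lever_knob 0.63 [261. 190.] [550.  -73.7  82. ]
side marker_top 0.67 [223. 208.] [616.6  75.9  68. ]
side marker_top 0.3 [320. 170.] [ 427.2 -350.9   68. ]
side brake 0.75 [285. 224.] [423.9 -21.3  12. ]
```

View pics/top0.png

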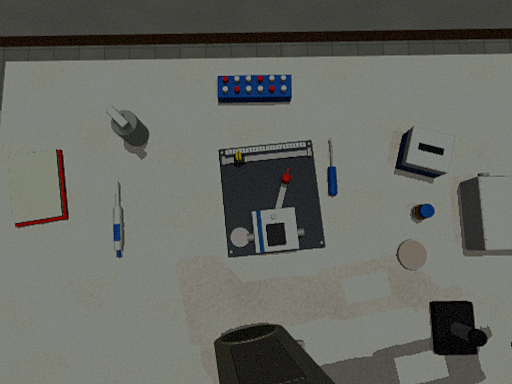

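View pics/side0.png

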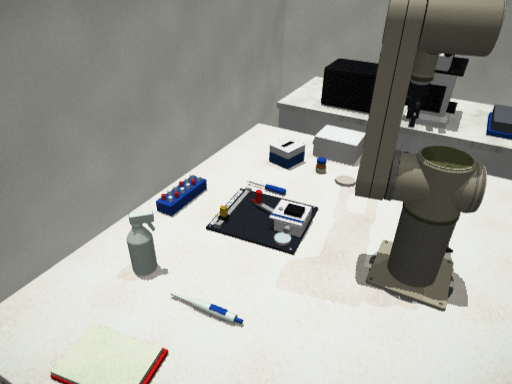

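Top view: the plate spans about columns 218–325 and rows 140–257. The red knob is at (286,177), the yellow marker at (238,157) and the small dish at (239,237). The driver is to the right at (331,170). The side view agrees with this. Next I fit the plate pose.

```bash
cat > fit.py <<'E'
from h import *
from scipy.optimize import least_squares
def plate():
    im=snapshot('top'); m=masks_of('top','gauge'); g=None
    best=[q for q in m if np.hypot(*(np.array(q['at'])-[270,200]))<40]
    acc=np.zeros((384,512),np.uint8)
    for n in('gauge','brake','lever','marker','dish'):
        for q in masks_of('top',n):
            if np.hypot(*(np.array(q['at'])-[270,200]))<70 and q['conf']>.4: acc|=q['pixels'].astype(np.uint8)
    c=max(cv2.findContours(acc,0,1)[0],key=cv2.contourArea).reshape(-1,2).astype(float)
    P=np.array([atz('top',p,12)[:2] for p in c])
    def res(x):
        t=x[2];d=P-x[:2];q=np.c_[d[:,0]*np.cos(t)+d[:,1]*np.sin(t),-d[:,0]*np.sin(t)+d[:,1]*np.cos(t)]-[-20,0]
        a=np.abs(q)-[160,140]; return np.max(a,axis=1)+1.2
    r=least_squares(res,[523,-22,.08],loss='soft_l1',f_scale=3); return r.x,np.abs(r.fun).mean()
if __name__=='__main__':
    x,e=plate(); t=x[2]; print(x[:2],np.degrees(t),e)
    R=np.array([[np.cos(t),-np.sin(t)],[np.sin(t),np.cos(t)]])
    pv=x[:2]+R@[-100,0]; print('pivot',pv)
    snapshot('top')
    k=atz('top',pinpoint('top','lever_knob')[0]['at'],82)[:2]; mk=atz('top',pinpoint('top','marker_top')[0]['at'],68)[:2]
    print('knob in plate from pivot',R.T@(k-pv),np.linalg.norm(k-pv),np.degrees(np.arctan2(*(k-pv)[::-1])),'marker plate',R.T@(mk-x[:2]))
    im=cv2.imread('pics/top0.png')[120:270,200:350]; im=cv2.resize(im,None,fx=4,fy=4,interpolation=cv2.INTER_CUBIC)
    cr=np.array([proj('top',[*(x[:2]+R@np.array(c)),12]) for c in((-180,-140),(140,-140),(140,140),(-180,140))])
    cv2.polylines(im,[np.int32((cr-[200,120])*4+2)],True,(0,255,0),1)
    for X in([*pv,74],[*k,82],[*mk,68]): cv2.circle(im,tuple(int(v) for v in (proj('top',X)-[200,120])*4+2),3,(255,0,255),1)
    cv2.imwrite('pics/fit.png',im)
E
python3 fit.py
```

```text
[528.78541224 -22.60427865] 4.99932427399368 2.491587742669355
pivot [429.16583965 -31.31867805]
knob in plate from pivot [120.04397273 -37.48135688] 125.75932372535395 -12.340617603397654 marker plate [102.99118462  74.84159878]
```

View pics/fit.png

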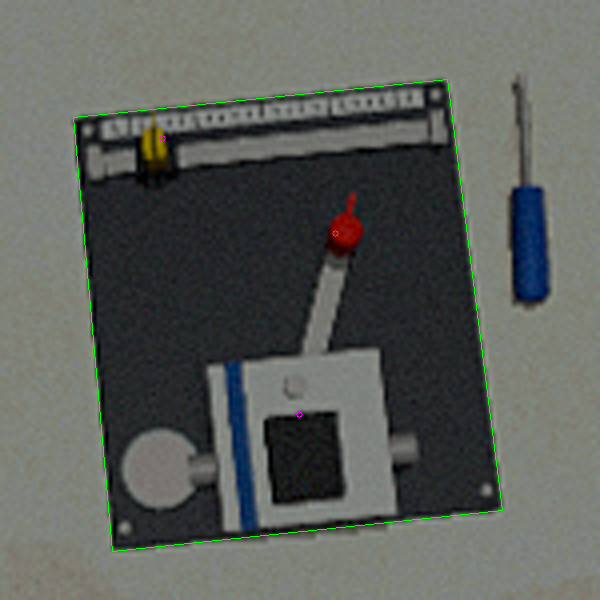

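The plate outline fits very well (yaw 5°, pivot at (429,-31)). The knob is at about (555,-67) and the lever at about 0.06 rad. Moving above it now.

Emit:
step_arm --targets '[{"dp":[0.2,-0.15,0],"angular":[0,0,0],"fingers":0.4},{"dp":[0.4,-0.3,0],"angular":[0,0,0],"fingers":0.4},{"dp":[0.6,-0.45,0],"angular":[0,0,0],"fingers":0.4},{"dp":[0.8,-0.6,0],"angular":[0,0,0],"fingers":0.4},{"dp":[0.861,-0.644,0],"angular":[0,0,0],"fingers":0.4},{"dp":[0.9,-0.7,0],"angular":[0,0,0],"fingers":0.4},{"dp":[0.95,-0.8,0],"angular":[0,0,0],"fingers":0.4},{"dp":[1.0,-0.9,0],"angular":[0,0,0],"fingers":0.4}]'

```text
time: 2.4
tool_pos: [304.5, -351.2, 231.2]
tcp_rot: [-180.0, 0.0, 15.4]
ft_force: [-0.5, -0.4, -0.3]
finger_gap: 51.3
grip_force: 0.0
```

Emit:
step_arm --targets '[{"dp":[0.2,-0.12,0],"angular":[0,0,0],"fingers":0.4},{"dp":[0.4,-0.25,0],"angular":[0,0,0],"fingers":0.4},{"dp":[0.6,-0.4,0],"angular":[0,0,0],"fingers":0.4},{"dp":[0.75,-0.5,0],"angular":[0,0,0],"fingers":0.4},{"dp":[0.9,-0.6,0],"angular":[0,0,0],"fingers":0.4},{"dp":[1.0,-0.7,0],"angular":[0,0,0],"fingers":0.4},{"dp":[1.0,-0.8,0],"angular":[0,0,0],"fingers":0.4},{"dp":[1.0,-0.8,0],"angular":[0,0,0],"fingers":0.4}]'

```text
time: 3.4
tool_pos: [454.2, -143.1, 231.2]
tcp_rot: [-180.0, 0.0, 15.6]
ft_force: [0.8, -0.4, 0.4]
finger_gap: 51.4
grip_force: 0.0
```

Emit:
step_arm --targets '[{"dp":[0.2,-0.1,0],"angular":[0,0,0.03],"fingers":0.4},{"dp":[0.4,-0.2,0],"angular":[0,0,0.058],"fingers":0.4},{"dp":[0.583,-0.233,0],"angular":[0,0,0.058],"fingers":0.4},{"dp":[0.583,-0.233,0.2],"angular":[0,0,0.058],"fingers":0.4},{"dp":[0.583,-0.233,0.4],"angular":[0,0,0.058],"fingers":0.4},{"dp":[0.583,-0.233,0.5],"angular":[0,0,0.058],"fingers":0.4},{"dp":[0.583,-0.233,0.5],"angular":[0,0,0.058],"fingers":0.4},{"dp":[0.583,-0.233,0.5],"angular":[0,0,0.058],"fingers":0.4}]'

```text
time: 4.4
tool_pos: [555.9, -68.1, 133.3]
tcp_rot: [180.0, -0.1, 5.0]
ft_force: [0.0, 0.3, 0.3]
finger_gap: 51.4
grip_force: 0.0
```

Run:
```python
from h import *
a=snapshot('side'); b=snapshot('top')
f=lambda i,x,y:cv2.resize(i[y:y+100,x:x+130],None,fx=3,fy=3,interpolation=cv2.INTER_CUBIC)
cv2.imwrite('pics/c1.png',np.hstack([f(a,200,125),f(b,220,120)]))
for c in('side','top'):
  for q in pinpoint(c,'lever_knob')[:1]: print(c,q['conf'],q['at'],atz(c,q['at'],82))
```

```text
side 0.7 [261.0, 189.6] [551.02007341 -76.25242649  82.        ]
top 0.72 [285.4, 179.9] [546.62438359 -63.82978961  82.        ]
```

View pics/c1.png

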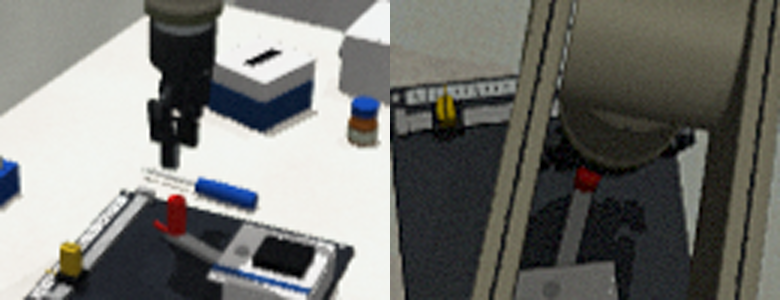

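The knob stands below the gripper, between the fingers: side crop (176,200), top crop (588,178). Descending.

Emit:
step_arm --targets '[{"dp":[0,0,0.06],"angular":[0,0,0],"fingers":0.4},{"dp":[0,0,0.12],"angular":[0,0,0],"fingers":0.4},{"dp":[0,0,0.18],"angular":[0,0,0],"fingers":0.4},{"dp":[0,0,0.24],"angular":[0,0,0],"fingers":0.4},{"dp":[0,0,0.3],"angular":[0,0,0],"fingers":0.4},{"dp":[0,0,0.36],"angular":[0,0,0],"fingers":0.4},{"dp":[0,0,0.425],"angular":[0,0,0],"fingers":0.4},{"dp":[0,0,0.425],"angular":[0,0,0],"fingers":0.4}]'

```text
time: 5.6
tool_pos: [553.7, -67.2, 44.7]
tcp_rot: [-180.0, 0.1, 5.1]
ft_force: [0.0, 0.1, -0.1]
finger_gap: 51.4
grip_force: 0.0
```

Emit:
step_arm --targets '[{"dp":[0.005,-0.024,0],"angular":[0,0,0],"fingers":0.4},{"dp":[0.01,-0.048,0],"angular":[0,0,0],"fingers":0.4},{"dp":[0.015,-0.072,0],"angular":[0,0,0],"fingers":0.4},{"dp":[0.02,-0.096,0],"angular":[0,0,0],"fingers":0.4},{"dp":[0.025,-0.12,0],"angular":[0,0,0],"fingers":0.4},{"dp":[0.03,-0.144,0],"angular":[0,0,0],"fingers":0.4},{"dp":[0.033,-0.168,0],"angular":[0,0,0],"fingers":0.4},{"dp":[0.036,-0.185,0],"angular":[0,0,0],"fingers":0.4}]'

```text
time: 6.6
tool_pos: [559.1, -29.7, 46.6]
tcp_rot: [180.0, -0.0, 5.1]
ft_force: [3.0, -2.4, 0.7]
finger_gap: 51.1
grip_force: 1.6
```

Emit:
step_arm --targets '[{"dp":[0,-0.003,0],"angular":[0,0,0],"fingers":0.4},{"dp":[0,-0.006,0],"angular":[0,0,0],"fingers":0.4},{"dp":[0,-0.009,0],"angular":[0,0,0],"fingers":0.4},{"dp":[0.001,-0.013,0],"angular":[0,0,0],"fingers":0.4},{"dp":[0.001,-0.016,0],"angular":[0,0,0],"fingers":0.4},{"dp":[0.002,-0.019,0],"angular":[0,0,0],"fingers":0.4},{"dp":[0.002,-0.022,0],"angular":[0,0,0],"fingers":0.4},{"dp":[0.003,-0.026,0],"angular":[0,0,0],"fingers":0.4}]'

```text
time: 7.6
tool_pos: [558.8, -24.7, 46.2]
tcp_rot: [-180.0, 0.0, 5.1]
ft_force: [1.6, -2.5, 0.3]
finger_gap: 51.4
grip_force: 1.5
```

```bash
python3 -c "
from h import *
s=sense();print(s['ft_force'],s['tool_pos'],s['grip_force'])"
```

```text
[ 1.57112518 -2.48828869  0.27630298] [558.83988154 -24.65424462  46.21428139] 1.4834804087877274
```

Free drag of about 2.5 N so far. Continuing in 5 mm calls.

Emit:
step_arm --targets '[{"dp":[0,-0.003,0],"angular":[0,0,0],"fingers":0.4},{"dp":[0,-0.006,0],"angular":[0,0,0],"fingers":0.4},{"dp":[0,-0.009,0],"angular":[0,0,0],"fingers":0.4},{"dp":[0.001,-0.013,0],"angular":[0,0,0],"fingers":0.4},{"dp":[0.001,-0.016,0],"angular":[0,0,0],"fingers":0.4},{"dp":[0.002,-0.019,0],"angular":[0,0,0],"fingers":0.4},{"dp":[0.002,-0.022,0],"angular":[0,0,0],"fingers":0.4},{"dp":[0.003,-0.026,0],"angular":[0,0,0],"fingers":0.4}]'

```text
time: 8.6
tool_pos: [559.0, -19.4, 46.3]
tcp_rot: [-180.0, 0.0, 5.1]
ft_force: [1.6, -3.9, 0.1]
finger_gap: 51.3
grip_force: 1.4
```

Emit:
step_arm --targets '[{"dp":[0,-0.002,0],"angular":[0,0,0],"fingers":0.4},{"dp":[0,-0.004,0],"angular":[0,0,0],"fingers":0.4},{"dp":[0,-0.006,0],"angular":[0,0,0],"fingers":0.4},{"dp":[0,-0.008,0],"angular":[0,0,0],"fingers":0.4},{"dp":[0,-0.01,0],"angular":[0,0,0],"fingers":0.4},{"dp":[0,-0.012,0],"angular":[0,0,0],"fingers":0.4},{"dp":[0,-0.014,0],"angular":[0,0,0],"fingers":0.4},{"dp":[0,-0.015,0],"angular":[0,0,0],"fingers":0.4}]'

```text
time: 9.6
tool_pos: [559.1, -16.7, 46.4]
tcp_rot: [180.0, -0.0, 5.1]
ft_force: [5.0, -4.6, -0.9]
finger_gap: 51.5
grip_force: 2.5
```

Emit:
step_arm --targets '[{"dp":[0.004,-0.002,0],"angular":[0,0,0],"fingers":0.4},{"dp":[0.008,-0.004,0],"angular":[0,0,0],"fingers":0.4},{"dp":[0.008,-0.006,0],"angular":[0,0,0],"fingers":0.4},{"dp":[0.008,-0.008,0],"angular":[0,0,0],"fingers":0.4},{"dp":[0.008,-0.01,0],"angular":[0,0,0],"fingers":0.4},{"dp":[0.008,-0.01,0],"angular":[0,0,0],"fingers":0.4},{"dp":[0.008,-0.01,0],"angular":[0,0,0],"fingers":0.4},{"dp":[0.008,-0.01,0],"angular":[0,0,0],"fingers":0.4}]'

```text
time: 10.6
tool_pos: [559.5, -14.7, 46.1]
tcp_rot: [180.0, 0.1, 5.1]
ft_force: [-0.8, -5.2, 2.1]
finger_gap: 50.8
grip_force: 2.8
```

```bash
python3 -c "
from h import *
for i in range(4):
  snapshot('top'); s=sense();print(s['time'],s['ft_force'],s['tool_pos'],s['grip_force'],s['finger_gap'])"
```

```text
10.65 [-1.00224244 -6.3117917   1.01843208] [559.52832292 -14.73095163  46.09229856] 2.8057971596717834 51.11428446792408
10.7 [-1.07983415 -5.65873655  1.69044572] [559.52299164 -14.74275297  46.08975242] 2.8067614138126373 51.51774537839041
10.75 [ 5.65472280e-03 -6.13920119e+00  9.47047818e-01] [559.57841875 -14.73215752  46.13652414] 2.8061270713806152 51.347575823116614
10.8 [-0.75299192 -5.74103462  1.35596037] [559.56217416 -14.73192027  46.11288594] 2.8059690445661545 51.16618506143181
```

Emit:
step_arm --targets '[{"dp":[0,-0.002,0],"angular":[0,0,0],"fingers":0.4},{"dp":[0,-0.004,0],"angular":[0,0,0],"fingers":0.4},{"dp":[0,-0.006,0],"angular":[0,0,0],"fingers":0.4},{"dp":[0,-0.008,0],"angular":[0,0,0],"fingers":0.4},{"dp":[0,-0.01,0],"angular":[0,0,0],"fingers":0.4},{"dp":[0,-0.01,0],"angular":[0,0,0],"fingers":0.4},{"dp":[0,-0.01,0],"angular":[0,0,0],"fingers":0.4},{"dp":[0,-0.01,0],"angular":[0,0,0],"fingers":0.4}]'

```text
time: 11.8
tool_pos: [559.6, -13.1, 46.1]
tcp_rot: [179.9, 0.1, 5.1]
ft_force: [0.0, -8.1, -0.1]
finger_gap: 51.3
grip_force: 3.7
```

```bash
python3 -c "
from h import *
for i in range(3):
  snapshot('top'); s=sense();print(s['time'],s['ft_force'],s['tool_pos'],s['grip_force'],s['finger_gap'])"
```

```text
11.85 [ 1.16026185 -8.1479421  -0.63411786] [559.61510411 -13.10858921  46.13273967] 3.7384209036827087 51.424829399910344
11.9 [-0.23623107 -7.0464753  -0.02988845] [559.62771477 -13.10186727  46.1390054 ] 3.7387003004550934 51.315035842705335
11.95 [ 0.19738896 -7.5073767   0.14057835] [559.60571179 -13.13958027  46.12427593] 3.737221285700798 51.057779859423334
```

Emit:
step_arm --targets '[{"dp":[0,-0.004,0],"angular":[0,0,0],"fingers":0.4},{"dp":[0,-0.008,0],"angular":[0,0,0],"fingers":0.4},{"dp":[0,-0.012,0],"angular":[0,0,0],"fingers":0.4},{"dp":[0,-0.016,0],"angular":[0,0,0],"fingers":0.4},{"dp":[0,-0.016,0],"angular":[0,0,0],"fingers":0.4},{"dp":[0,-0.016,0],"angular":[0,0,0],"fingers":0.4},{"dp":[0,-0.016,0],"angular":[0,0,0],"fingers":0.4},{"dp":[0,-0.016,0],"angular":[0,0,0],"fingers":0.4}]'

```text
time: 12.95
tool_pos: [559.7, -10.5, 46.2]
tcp_rot: [179.9, 0.0, 5.1]
ft_force: [3.0, -9.9, -1.7]
finger_gap: 51.1
grip_force: 5.1
```

```bash
python3 -c "
from h import *
for i in range(3):
  snapshot('top'); s=sense();print(s['time'],s['ft_force'],s['tool_pos'],s['grip_force'],s['finger_gap'])"
```

```text
13.0 [  2.73811125 -10.01539641  -1.69206622] [559.72373938 -10.45218091  46.18337026] 5.076626390218735 51.20911380503102
13.05 [ 1.97009649 -9.76966999 -1.69712136] [559.72126225 -10.47437802  46.18972403] 5.076346546411514 51.418950123974376
13.1 [  2.08264403 -10.11711261  -1.44887367] [559.70659336 -10.45023535  46.16557016] 5.077255368232727 51.60647662904059
```

Emit:
step_arm --targets '[{"dp":[0,-0.005,0],"angular":[0,0,0],"fingers":0.4},{"dp":[0,-0.01,0],"angular":[0,0,0],"fingers":0.4},{"dp":[0,-0.01,0],"angular":[0,0,0],"fingers":0.4},{"dp":[0,-0.01,0],"angular":[0,0,0],"fingers":0.4},{"dp":[0,-0.01,0],"angular":[0,0,0],"fingers":0.4},{"dp":[0,-0.01,0],"angular":[0,0,0],"fingers":0.4},{"dp":[0,-0.01,0],"angular":[0,0,0],"fingers":0.4},{"dp":[0,-0.01,0],"angular":[0,0,0],"fingers":0.4}]'

```text
time: 14.1
tool_pos: [559.8, -8.8, 46.2]
tcp_rot: [179.9, -0.0, 5.0]
ft_force: [3.7, -12.0, -3.1]
finger_gap: 51.4
grip_force: 6.0
```

```bash
python3 -c "
from h import *
for i in range(2):
  snapshot('top'); s=sense();print(s['time'],s['ft_force'],s['tool_pos'],s['grip_force'],s['finger_gap'])"
```

```text
14.15 [  3.72066406 -12.23979007  -3.12334756] [559.77859123  -8.82402265  46.20601101] 5.950650572776794 51.341569065867255
14.2 [  3.68618682 -10.37449128  -2.38869269] [559.77615988  -8.81500496  46.20743536] 5.950709134340286 50.57893984256009
```

Held at about 12 N for 0.9 s. Letting go by backing off 12 mm.

Emit:
step_arm --targets '[{"dp":[0,0.008,0],"angular":[0,0,0],"fingers":0.4},{"dp":[0,0.016,0],"angular":[0,0,0],"fingers":0.4},{"dp":[0,0.024,0],"angular":[0,0,0],"fingers":0.4},{"dp":[0,0.032,0],"angular":[0,0,0],"fingers":0.4},{"dp":[0,0.04,0],"angular":[0,0,0],"fingers":0.4},{"dp":[0,0.05,0],"angular":[0,0,0],"fingers":0.4},{"dp":[0,0.06,0],"angular":[0,0,0],"fingers":0.4},{"dp":[0,0.06,0],"angular":[0,0,0],"fingers":0.4}]'

```text
time: 15.2
tool_pos: [560.7, -19.1, 46.3]
tcp_rot: [-180.0, -0.0, 5.1]
ft_force: [0.3, -1.2, -0.1]
finger_gap: 51.4
grip_force: 0.0
```

```bash
python3 -c "
from h import *
s=sense();print(s['time'],s['ft_force'],s['tool_pos'],s['grip_force'],s['finger_gap'])"
```

```text
15.2 [ 0.31352495 -1.20018048 -0.07207495] [560.66572147 -19.05567939  46.28405406] 0.0 51.356756089709286
```

Emit:
step_arm --targets '[{"dp":[0,-0.005,0],"angular":[0,0,0],"fingers":0.4},{"dp":[0,-0.01,0],"angular":[0,0,0],"fingers":0.4},{"dp":[0,-0.015,0],"angular":[0,0,0],"fingers":0.4},{"dp":[0,-0.02,0],"angular":[0,0,0],"fingers":0.4},{"dp":[0,-0.023,0],"angular":[0,0,0],"fingers":0.4},{"dp":[0,-0.025,0],"angular":[0,0,0],"fingers":0.4},{"dp":[0,-0.025,0],"angular":[0,0,0],"fingers":0.4},{"dp":[0,-0.025,0],"angular":[0,0,0],"fingers":0.4}]'

```text
time: 16.2
tool_pos: [560.5, -15.0, 46.3]
tcp_rot: [179.9, -0.0, 5.1]
ft_force: [1.4, -5.8, -1.8]
finger_gap: 51.0
grip_force: 2.8
```

Emit:
step_arm --targets '[{"dp":[0,0.003,0],"angular":[0,0,0],"fingers":0.4},{"dp":[0,0.006,0],"angular":[0,0,0],"fingers":0.4},{"dp":[0,0.009,0],"angular":[0,0,0],"fingers":0.4},{"dp":[0,0.01,0],"angular":[0,0,0],"fingers":0.4},{"dp":[0,0.01,0],"angular":[0,0,0],"fingers":0.4},{"dp":[0,0.01,0],"angular":[0,0,0],"fingers":0.4},{"dp":[0,0.01,0],"angular":[0,0,0],"fingers":0.4},{"dp":[0,0.01,0],"angular":[0,0,0],"fingers":0.4}]'

```text
time: 17.2
tool_pos: [560.3, -16.1, 46.3]
tcp_rot: [-180.0, 0.0, 5.1]
ft_force: [-0.9, -0.1, 0.4]
finger_gap: 51.2
grip_force: 0.2
```

Emit:
step_arm --targets '[{"dp":[0,0.005,0],"angular":[0,0,0],"fingers":0.4},{"dp":[0,0.005,0],"angular":[0,0,0],"fingers":0.4},{"dp":[0,0.005,0],"angular":[0,0,0],"fingers":0.4},{"dp":[0,0.005,0],"angular":[0,0,0],"fingers":0.4},{"dp":[0,0.005,0],"angular":[0,0,0],"fingers":0.4},{"dp":[0,0.005,0],"angular":[0,0,0],"fingers":0.4},{"dp":[0,0.005,0],"angular":[0,0,0],"fingers":0.4},{"dp":[0,0.005,0],"angular":[0,0,0],"fingers":0.4}]'

```text
time: 18.2
tool_pos: [560.4, -17.2, 46.3]
tcp_rot: [180.0, 0.0, 5.1]
ft_force: [-0.2, 0.4, -0.2]
finger_gap: 51.3
grip_force: 0.0
```

Lever free again; touch contact is at TCP y of about -16.2. Clearing the knob and going above the marker.

Emit:
step_arm --targets '[{"dp":[0,0.03,0],"angular":[0,0,0],"fingers":0.4},{"dp":[0,0.05,0],"angular":[0,0,0],"fingers":0.4},{"dp":[0,0.05,-0.06],"angular":[0,0,0],"fingers":0.4},{"dp":[0,0.05,-0.15],"angular":[0,0,0],"fingers":0.4},{"dp":[0,0.05,-0.28],"angular":[0,0,0],"fingers":0.4},{"dp":[0,0.05,-0.42],"angular":[0,0,0],"fingers":0.4},{"dp":[0,0.05,-0.55],"angular":[0,0,0],"fingers":0.4},{"dp":[0,0.05,-0.55],"angular":[0,0,0],"fingers":0.4}]'

```text
time: 19.2
tool_pos: [563.7, -27.3, 160.7]
tcp_rot: [179.9, -0.4, 5.1]
ft_force: [0.8, -0.5, -1.1]
finger_gap: 51.5
grip_force: 0.0
```

Emit:
step_arm --targets '[{"dp":[0.09,-0.1,0],"angular":[0,0,0],"fingers":0.4},{"dp":[0.18,-0.2,0],"angular":[0,0,0],"fingers":0.4},{"dp":[0.27,-0.3,0],"angular":[0,0,0],"fingers":0.4},{"dp":[0.348,-0.4,0],"angular":[0,0,0],"fingers":0.4},{"dp":[0.348,-0.416,0],"angular":[0,0,0],"fingers":0.4},{"dp":[0.348,-0.416,0],"angular":[0,0,0],"fingers":0.4},{"dp":[0.348,-0.416,0],"angular":[0,0,0],"fingers":0.4},{"dp":[0.348,-0.416,0],"angular":[0,0,0],"fingers":0.4}]'

```text
time: 20.2
tool_pos: [623.1, 61.3, 156.4]
tcp_rot: [180.0, -0.0, 5.0]
ft_force: [0.5, -0.1, 0.4]
finger_gap: 51.0
grip_force: 0.0
```

Run:
```python
from h import *
a=snapshot('side'); b=snapshot('top')
f=lambda i,x,y:cv2.resize(i[y:y+100,x:x+130],None,fx=3,fy=3,interpolation=cv2.INTER_CUBIC)
cv2.imwrite('pics/c2.png',np.hstack([f(a,200,135),f(b,220,120)]))
o=np.array([528.785,-22.604]);t=np.radians(5);R=np.array([[np.cos(t),-np.sin(t)],[np.sin(t),np.cos(t)]])
for c in('side','top'):
  for n,z in(('lever_knob',82),('lever_pointer',27),('marker_top',68)):
    for q in pinpoint(c,n)[:1]: w=atz(c,q['at'],z)[:2]; pl=R.T@(w-o)+[100,0]; print(c,n,q['conf'],q['at'],w,pl,np.degrees(np.arctan2(pl[1],pl[0])))
print(sense()['tool_pos'],'pred theta',np.degrees(-.0773))
for X in(100,75,68),: print(proj('side',[*(o+R@X[:2]),68]),proj('top',[*(o+R@X[:2]),68]))
```

```text
side lever_knob 0.66 [253.9, 193.3] [561.16421566 -41.65082328] [130.59596294 -21.79637896] -9.475292162508635
side lever_pointer 0.63 [244.5, 203.4] [598.65131718 -39.62462968] [168.11700913 -23.04511181] -7.805334429096786
side marker_top 0.67 [285.8, 162.2] [ 573.32390918 -337.12743597] [ 116.95690151 -317.20840104] -69.76072533786379
top lever_knob 0.72 [271.4, 176.4] [557.01265638 -25.57085348] [127.8616633   -5.41576606] -2.4253960329071234
top lever_pointer 0.55 [272.7, 164.9] [601.31728982 -32.27531303] [171.41337209 -15.95611635] -5.318086984989369
top marker_top 0.6 [235.9, 155.0] [622.45129741  72.49348924] [201.59816118  86.57205886] 23.24007932014252
[623.30568833  61.87669016 156.32242153] pred theta -4.428963756361263
[223.99436213 205.80346129] [240.04553117 155.13686185]
```

View pics/c2.png

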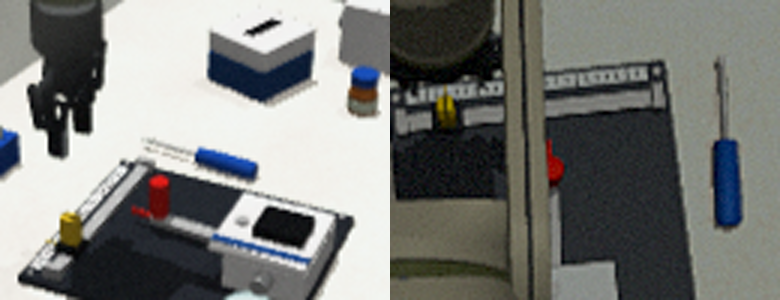

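The tab is at side crop (70,213) and top crop (446,97), so about plate y 76 ± 3, right below the gripper. Descending and gripping.

Emit:
step_arm --targets '[{"dp":[0,-0.003,0.1],"angular":[0,0,0],"fingers":0.4},{"dp":[0,-0.003,0.2],"angular":[0,0,0],"fingers":0.4},{"dp":[0,-0.003,0.28],"angular":[0,0,0],"fingers":0.4},{"dp":[0,-0.003,0.36],"angular":[0,0,0],"fingers":0.4},{"dp":[0,-0.003,0.43],"angular":[0,0,0],"fingers":0.4},{"dp":[0,-0.003,0.5],"angular":[0,0,0],"fingers":0.4},{"dp":[0,-0.003,0.55],"angular":[0,0,0],"fingers":0.4},{"dp":[0,-0.003,0.55],"angular":[0,0,0],"fingers":0.4}]'

```text
time: 21.6
tool_pos: [622.6, 62.5, 45.2]
tcp_rot: [-180.0, 0.1, 5.1]
ft_force: [0.2, -0.2, -0.5]
finger_gap: 51.2
grip_force: 0.0
```

Emit:
step_arm --newtons 20 --targets '[{"dp":[0,0,0],"angular":[0,0,0],"fingers":0.5},{"dp":[0,0,0],"angular":[0,0,0],"fingers":0.6},{"dp":[0,0,0],"angular":[0,0,0],"fingers":0.7},{"dp":[0,0,0],"angular":[0,0,0],"fingers":0.8},{"dp":[0,0,0],"angular":[0,0,0],"fingers":0.9},{"dp":[0,0,0],"angular":[0,0,0],"fingers":0.9},{"dp":[0,0,0],"angular":[0,0,0],"fingers":0.9},{"dp":[0,0,0],"angular":[0,0,0],"fingers":0.9}]'

```text
time: 22.6
tool_pos: [623.6, 62.6, 46.8]
tcp_rot: [-180.0, -0.0, 5.1]
ft_force: [-1.6, 1.3, 5.6]
finger_gap: 15.7
grip_force: 22.8
```

Emit:
step_arm --targets '[{"dp":[0,0.06,0],"angular":[0,0,0],"fingers":0.9},{"dp":[0,0.12,0],"angular":[0,0,0],"fingers":0.9},{"dp":[0,0.18,0],"angular":[0,0,0],"fingers":0.9},{"dp":[0,0.24,0],"angular":[0,0,0],"fingers":0.9},{"dp":[0,0.3,0],"angular":[0,0,0],"fingers":0.9},{"dp":[0,0.36,0],"angular":[0,0,0],"fingers":0.9},{"dp":[0,0.41,0],"angular":[0,0,0],"fingers":0.9},{"dp":[0,0.41,0],"angular":[0,0,0],"fingers":0.9}]'

```text
time: 23.6
tool_pos: [631.1, -20.3, 46.8]
tcp_rot: [179.9, -0.1, 5.0]
ft_force: [0.6, -0.8, 5.5]
finger_gap: 15.5
grip_force: 22.8
```

Run:
```python
from h import *
s=sense(); print(s['tool_pos'],s['ft_force'],s['grip_force'],s['finger_gap'])
a=snapshot('side'); b=snapshot('top')
f=lambda i,x,y:cv2.resize(i[y:y+100,x:x+100],None,fx=4,fy=4,interpolation=cv2.INTER_CUBIC)
cv2.imwrite('pics/c3.png',np.hstack([f(a,200,150),f(b,225,130)]))
```

```text
[631.09485265 -20.33386254  46.83978218] [ 0.56338919 -0.83447622  5.53182055] 22.839184999465942 15.481302007324475
```

View pics/c3.png

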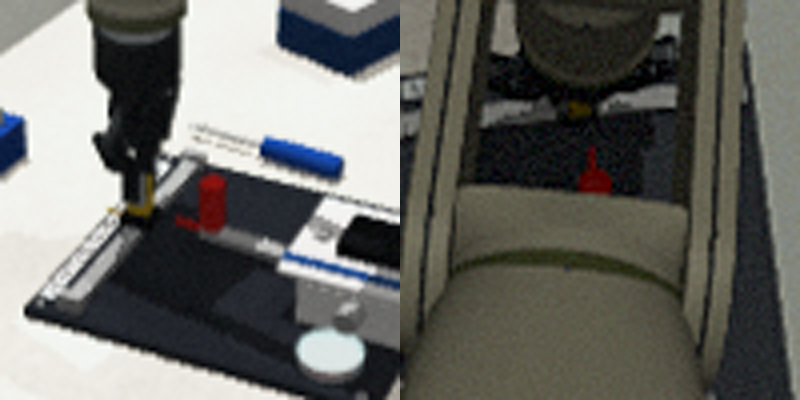

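Side: the fingers hold the tab at crop (140,195). Top: pointer tip at crop (592,148), tab at (578,110), so about 8 mm still to go. I'll cross-check the lever angle from the red pixels.

Run:
```python
from h import *
o=np.array([528.785,-22.604]);t=np.radians(5);R=np.array([[np.cos(t),-np.sin(t)],[np.sin(t),np.cos(t)]])
im=snapshot('top').astype(int); r=(im[...,2]-im[...,1])*1.0
sub=r[150:185,255:295]
for row in range(164,184): 
    w=np.clip(r[row,255:295]-25,0,None); print(row,round((w*np.arange(255,295)).sum()/max(w.sum(),1),2),int(w.sum()),end=' | ')
print()
for th in(-7,-4.43,-2):
    d=np.array([np.cos(np.radians(th)),np.sin(np.radians(th))])
    print(th,[proj('top',[*(o+R@(np.array([-100,0])+d*q)),z]).round(2) for q,z in((167,27),(150,27),(142,82),(130,82))])
```

```text
164 0.0 0 | 165 0.0 0 | 166 0.0 0 | 167 272.49 49 | 168 272.8 49 | 169 272.54 65 | 170 272.74 68 | 171 272.57 61 | 172 273.23 136 | 173 273.47 270 | 174 273.53 366 | 175 273.33 402 | 176 273.5 399 | 177 273.5 408 | 178 274.91 86 | 179 0.0 0 | 180 0.0 0 | 181 0.0 0 | 182 0.0 0 | 183 0.0 0 | 
-7 [array([274.41, 166.64]), array([274.34, 172.37]), array([275.17, 171.32]), array([275.12, 175.6 ])]
-4.43 [array([271.84, 166.65]), array([272.02, 172.38]), array([272.86, 171.33]), array([273.  , 175.61])]
-2 [array([269.41, 166.76]), array([269.84, 172.48]), array([270.68, 171.43]), array([271. , 175.7])]
```

Emit:
step_arm --targets '[{"dp":[0,0.01,0],"angular":[0,0,0],"fingers":0.9},{"dp":[0,0.02,0],"angular":[0,0,0],"fingers":0.9},{"dp":[0,0.03,0],"angular":[0,0,0],"fingers":0.9},{"dp":[0,0.04,0],"angular":[0,0,0],"fingers":0.9},{"dp":[0,0.047,0],"angular":[0,0,0],"fingers":0.9},{"dp":[0,0.047,0],"angular":[0,0,0],"fingers":0.9},{"dp":[0,0.047,0],"angular":[0,0,0],"fingers":0.9},{"dp":[0,0.047,0],"angular":[0,0,0],"fingers":0.9}]'

```text
time: 24.75
tool_pos: [631.8, -28.5, 46.8]
tcp_rot: [180.0, -0.1, 5.1]
ft_force: [1.4, 0.5, 5.3]
finger_gap: 15.2
grip_force: 22.9
```

Run:
```python
from h import *
o=np.array([528.785,-22.604]);t=np.radians(5);R=np.array([[np.cos(t),-np.sin(t)],[np.sin(t),np.cos(t)]])
for i in range(3):
  snapshot('top'); s=sense(); print(s['tool_pos'],R.T@(s['tool_pos'][:2]-o))
```

```text
[631.8252072  -28.49086878  46.82399411] [102.13503368 -14.84501326]
[631.82833259 -28.46596956  46.81063848] [102.14031729 -14.82048118]
[631.81673172 -28.51205902  46.82988377] [102.1247436  -14.86538418]
```

Emit:
step_arm --targets '[{"dp":[0,0.003,0],"angular":[0,0,0],"fingers":0.9},{"dp":[0,0.006,0],"angular":[0,0,0],"fingers":0.9},{"dp":[0,0.006,0],"angular":[0,0,0],"fingers":0.9},{"dp":[0,0.006,0],"angular":[0,0,0],"fingers":0.8},{"dp":[0,0.006,0],"angular":[0,0,0],"fingers":0.7},{"dp":[0,0.006,0],"angular":[0,0,0],"fingers":0.6},{"dp":[0,0.006,0],"angular":[0,0,0],"fingers":0.5},{"dp":[0,0.006,0],"angular":[0,0,0],"fingers":0.5}]'

```text
time: 25.9
tool_pos: [631.4, -29.7, 46.2]
tcp_rot: [180.0, 0.0, 5.1]
ft_force: [0.4, 0.1, -0.4]
finger_gap: 42.6
grip_force: 0.0
```

Emit:
step_arm --targets '[{"dp":[0,0,-0.1],"angular":[0,0,0],"fingers":0.5},{"dp":[0,0,-0.2],"angular":[0,0,0],"fingers":0.5},{"dp":[0,0,-0.35],"angular":[0,0,0],"fingers":0.5},{"dp":[0,0,-0.5],"angular":[0,0,0],"fingers":0.5},{"dp":[0,0,-0.7],"angular":[0,0,0],"fingers":0.5},{"dp":[0,0,-0.8],"angular":[0,0,0],"fingers":0.5},{"dp":[-0.2,0.2,-0.8],"angular":[0,0,0],"fingers":0.5},{"dp":[-0.4,0.4,-0.8],"angular":[0,0,0],"fingers":0.5}]'

```text
time: 26.9
tool_pos: [558.3, -117.0, 207.1]
tcp_rot: [180.0, -0.1, 5.2]
ft_force: [-0.2, -1.5, -0.2]
finger_gap: 43.1
grip_force: 0.0
```

Emit:
step_arm --targets '[{"dp":[-0.2,0.25,0],"angular":[0,0,0],"fingers":0.5},{"dp":[-0.4,0.5,0],"angular":[0,0,0],"fingers":0.5},{"dp":[-0.5,0.75,0],"angular":[0,0,0],"fingers":0.5},{"dp":[-0.5,1,0],"angular":[0,0,0],"fingers":0.5},{"dp":[-0.5,1,0],"angular":[0,0,0],"fingers":0.5},{"dp":[-0.5,1,0],"angular":[0,0,0],"fingers":0.5},{"dp":[-0.5,1,0],"angular":[0,0,0],"fingers":0.5},{"dp":[-0.5,1,0],"angular":[0,0,0],"fingers":0.5}]'

```text
time: 27.9
tool_pos: [477.3, -323.5, 206.5]
tcp_rot: [180.0, -0.0, 5.2]
ft_force: [0.7, 0.4, 0.8]
finger_gap: 42.1
grip_force: 0.0
```

Run:
```python
from h import *
ims=[snapshot('top').astype(float) for _ in range(6)]; im=np.mean(ims,0); cv2.imwrite('pics/avg.png',im)
a=np.mean([snapshot('side').astype(float) for _ in range(6)],0)
f=lambda i,x,y,w:cv2.resize(i[y:y+w,x:x+w],(400,400),interpolation=cv2.INTER_CUBIC)
cv2.imwrite('pics/c4.png',np.hstack([f(im,240,135,60),f(a,205,165,80)]))
o=np.array([528.785,-22.604]);t=np.radians(5);R=np.array([[np.cos(t),-np.sin(t)],[np.sin(t),np.cos(t)]])
red=np.clip(im[...,2]-im[...,1]-25,0,None); yel=np.clip(np.minimum(im[...,2],im[...,1])-im[...,0]-25,0,None)
for nm,w in(('red',red),('yel',yel)):
  for row in range(144,182):
    v=w[row,245:300]
    if v.sum()>30: print(nm,row,round((v*np.arange(245,300)).sum()/v.sum(),2),int(v.sum()),end=' | ')
  print()
for th in(-7,-5,-4):
    d=np.array([np.cos(np.radians(th)),np.sin(np.radians(th))])
    print(th,[proj('top',[*(o+R@(np.array([-100,0])+d*q)),z]).round(2) for q,z in((160,27),(130,82),(130,60))])
for y in(-20,-15): print(y,[proj('top',[*(o+R@[x,y]),z]).round(2) for x,z in((100,68),(89,68),(89,40))])
```

```text
red 167 272.59 122 | red 168 272.56 121 | red 169 272.58 142 | red 170 272.6 169 | red 171 272.64 153 | red 172 273.15 316 | red 173 273.32 624 | red 174 273.35 761 | red 175 273.44 830 | red 176 273.41 818 | red 177 273.5 757 | red 178 273.45 665 | red 179 273.4 408 | red 180 272.58 88 | red 181 272.86 68 | 
yel 145 271.0 53 | yel 146 271.0 49 | yel 147 271.0 41 | yel 148 271.8 68 | yel 149 272.27 348 | yel 150 272.49 396 | yel 151 272.72 446 | yel 152 272.66 476 | yel 153 272.64 484 | yel 154 272.66 499 | yel 155 272.58 389 | yel 156 270.99 54 | yel 157 272.33 46 | 
-7 [array([274.38, 169.  ]), array([275.12, 175.6 ]), array([274.76, 177.06])]
-5 [array([272.46, 168.99]), array([273.47, 175.6 ]), array([273.15, 177.06])]
-4 [array([271.5 , 169.02]), array([272.65, 175.62]), array([272.34, 177.08])]
-20 [array([273.6 , 151.74]), array([274.03, 155.53]), array([273.61, 157.86])]
-15 [array([271.84, 151.92]), array([272.26, 155.71]), array([271.89, 158.03])][ WARN:0@5.944] global loadsave.cpp:1063 imwrite_ Unsupported depth image for selected encoder is fallbacked to CV_8U.
```

View pics/c4.png

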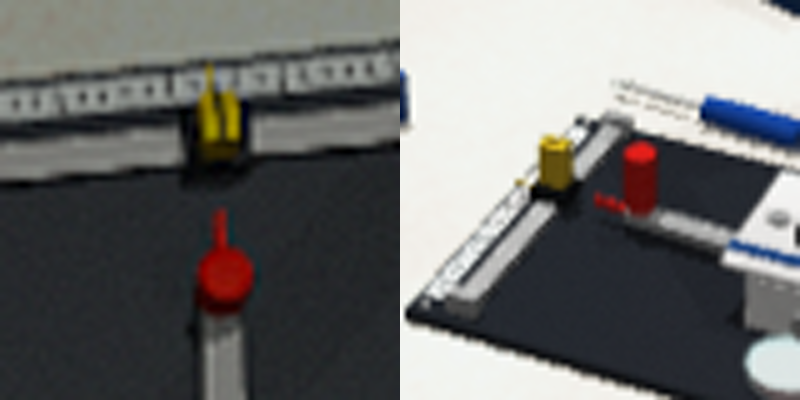

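The picture shows the black line on the tab at crop (220,120), straight ahead of the pointer at (221,215). The camera puts the marker at plate y of about -17 against -17.5 wanted, inside the 4 mm tolerance. Handing in.

```bash
python3 -c "
from bench import *
print(hand_in())"
```

```text
the job is handed in; nothing more can be done
None
```

The brake was pressed with about 12 N for 0.9 s and let go (a re-touch of about 6 N to locate the lever moved it 1–2 mm; it then eased back). The marker stands within about 1 mm of the lever's line by camera, the arm is clear and the job is handed in, but no verdict came back.

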